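Show the stock in the wide lever-lid bin and ease it shut

TASK

Open the wider of the two lever-lid bins for a customer: press its front lever all the way down with the fingertips so that the lid stands fully open, and keep it open for about two seconds. Then let the lever come up slowly under the fingers, so that the lid settles shut without dropping or slamming, and take the hand away. Touch no lid, leave the narrow bin shut, and do not move or pick up anything else on the counter.

Things in the scene. Friction and masses are not known exactly. Their poses are not given: they have to be found in the camera images.
- wide_bin: the wide of two fixed galvanised fittings bins, 260 mm wide (its y) x 150 deep (its x) x 140 high, flat hinged lid on top (upper face at 145 mm), press lever on its front. Origin: centre of the underside, on the counter. Its -x axis is the front, where the lever sticks out; z is up. An 18 mm wide channel on its +y side hides the linkage
- wide_lid_panel: wide bin's lid, 162 x 264 x 4 mm sheet metal. Shut: origin 143 mm above the bin's, axes as the bin's; hinge line along its y at its own x +75 mm (bin's rear), front edge at x -87. It swings up and away from the lever to 1.15 rad (fully open), its tilt from level being always 2.5 x the lever angle. It falls shut by its own weight, driving the lever up, when the lever is not held
- wide_lever (a joint): wide bin's lever angle, rad: 0 at rest (paddle up), 0.46 fully pressed (end stop). It turns about a level axle along bin y at bin frame x -87, z +105 mm. About 6 to 15 N on the paddle presses it all the way, and it pushes back as much. Rising faster than 0.6 rad/s (paddle about 60 mm/s; lid closing at 1.5 rad/s) is a slam
- wide_pad (a point): centre of the upper face of the wide bin's lever paddle, the place to press; moves with the lever. Dark steel plate 60 mm wide (bin y) x 40 x 6 mm on two arms. At rest the point is at bin frame x -189, y 0, z +129 mm, the face sloping up by 0.2 rad towards the front; fully pressed it has sunk 48 mm, nearly straight down, to x -188, z +81 mm
- narrow_bin: the narrow of two fixed galvanised fittings bins, 160 mm wide (its y) x 150 deep (its x) x 140 high, flat hinged lid on top (upper face at 145 mm), press lever on its front. Origin: centre of the underside, on the counter. Its -x axis is the front, where the lever sticks out; z is up. An 18 mm wide channel on its +y side hides the linkage
- narrow_lid_panel: narrow bin's lid, 162 x 164 x 4 mm sheet metal. Shut: origin 143 mm above the bin's, axes as the bin's; hinge line along its y at its own x +75 mm (bin's rear), front edge at x -87. It swings up and away from the lever to 1.15 rad (fully open), its tilt from level being always 2.5 x the lever angle. It falls shut by its own weight, driving the lever up, when the lever is not held
- narrow_lever (a joint): narrow bin's lever angle, rad: 0 at rest (paddle up), 0.46 fully pressed (end stop). It turns about a level axle along bin y at bin frame x -87, z +105 mm. About 6 to 15 N on the paddle presses it all the way, and it pushes back as much. Rising faster than 0.6 rad/s (paddle about 60 mm/s; lid closing at 1.5 rad/s) is a slam
- narrow_pad (a point): centre of the upper face of the narrow bin's lever paddle, the place to press; moves with the lever. Dark steel plate 60 mm wide (bin y) x 40 x 6 mm on two arms. At rest the point is at bin frame x -189, y 0, z +129 mm, the face sloping up by 0.2 rad towards the front; fully pressed it has sunk 48 mm, nearly straight down, to x -188, z +81 mm
- coupling: bystander, to be left alone; steel pipe coupling, tube 42 mm diameter, 50 mm tall, standing beside the wide bin's lever; origin centre of underside
- elbow: bystander, to be left alone; steel pipe elbow lying flat, two 42 mm legs, 36 mm high, on the other side of the wide bin's lever; origin under its corner
- tin: bystander, to be left alone; small grey tin, 52 mm diameter, 55 mm tall, under the narrow bin's lever; origin centre of underside
- bushing: bystander, to be left alone; steel reducing bushing, 48 mm diameter, 36 mm tall, between the robot and the bins; origin centre of underside
- jar: bystander, to be left alone; clear jar with a lid, 72 mm diameter, 100 mm tall, at the left of the counter; origin centre of underside
- nipple: bystander, to be left alone; steel pipe piece 34 mm diameter, 90 mm tall, standing at the right of the counter; origin centre of underside
- carton: bystander, to be left alone; cardboard carton 70 x 110 x 60 mm at the right of the counter; origin centre of underside

How it is judged:
By the outcome, as a careful person would: the job done as asked, in the order asked, and still so for the second after the job is handed in, with the robot touching nothing.
It also fails if it takes over 43 s, if anything falls off the work surface, if the arm or the gripper's body presses on something with over 40 N, if the wrist force passes 120 N, or if a joint passes its speed limit or range.

ROBOT

A 6-joint arm with a two-finger parallel gripper is mounted at the origin on the work surface. World frame = base frame: x ahead of the robot, y to its left, z up, the work surface at z = 0. Lengths are in m, angles in rad, forces in N, time in s.
With the tool pointing down it reaches from about 0.35 to 0.95 m from the base axis. Payload 17.4 kg.
Tool frame: the origin (TCP) lies at the very end of the fingers, on their centre line; the grasp point (between the pads) lies behind it (env.grip_point_offset is the z of the grasp point in the tool frame, in m); z points along the fingers, y is the direction in which the jaws open and shut (so a half turn about z gives the same grasp; the last joint's range is limited). The gripper opens to 93 mm and grips with 3 to 60 N. Pads are 15 mm wide; open, the fingers measure 128 mm over their backs; the gripper's body (75 mm by 188 mm) begins 65 mm behind the grasp point.
Start: joints at [1.108, 0.116, 1.442, -0, 1.584, -0.038], TCP at [0.278, 0.615, 0.219] pointing down, gripper open.
Joint ranges: [-2.83, 2.83], [-0.83, 2.19], [0.07, 2.5], [-1.14, 4.28], [0.01, 3], [-2.97, 2.97]. Speed limits (rad/s): [1.89, 1.89, 2.22, 3.14, 3.14, 3.14].

INTERFACE

Orientations are given as a rotation vector (axis times angle).
In Python, from rig import env, imaging, job gives the robot as it stands.
- The arm moves only by the shell command python3 -m creep 'ROWS' [FORCE]. ROWS is JSON, one flat list of numbers, 7 for each row, row after row: the shift along the tool's x, y, z in m, then the turn, a rotation vector about the tool's x, y, z in degrees, then the closure, from 0 (fully open) to 1 (shut). In form: [dx, dy, dz, wx, wy, wz, fingers, dx, dy, dz, wx, wy, wz, fingers, ...]. A call has 1 to 20 rows; each row is the pose to reach, as a shift and turn from the pose measured when the call began, along the tool's axes at that moment; what a row does not reach only later rows make up. A row lasts 1/10 s, in which the tool goes at most 50 mm and 8.59 degrees, less where a joint would pass 70% of its speed; a pose out of reach is approached as far as the arm can. A call with a gripper value outside its range is refused whole. The fingers move at their own pace and stop on an object; FORCE is the grip in N (left out, the last holds). Time passes only in rows, so rows that repeat a pose let the fingers close. It gives the time, the measured TCP pose, the force and the opening at its end, in the units of the state.
- env.get_state(): the state, without advancing time (a new reading comes with each control period).
- imaging.read_camera(name): name is "side" or "top"; returns a dict with "pixels" (384x512x3 uint8, blue, green, red), "K" (3x3 intrinsics, pixels), "D" ([k1, k2, p1, p2, k3] as OpenCV has them; the pictures are not rectified), "R" (3x3) and "t" (3): a world point X has camera coordinates R X + t. Camera axes: x right, y down, z forward; pixel columns grow to the right and rows downward; lengths in m; the calibration is good to about 2 mm. A picture is of the moment at which its call begins. There is no depth.
- job.sign_off(): hands the job in, once; it reports no verdict.
The state is a dict: "time_s": time; "q": joint angles; "dq": joint speeds; "joint_efforts": joint torques, N m; "ee_pos": TCP position; "tool_rot": TCP orientation; "ft_force": force on the tool from outside, world axes, zero at the start; "torque": the same for the moment, N m; "width": opening from 0.0 (shut) to 1.0 (fully open).
Only numpy, scipy, OpenCV 4.12 (cv2) and the standard library are available. Lean on these libraries where they do the work, as an engineer would, in place of code of your own. Each camera call takes 0.05 s, during which the arm holds its last target. There are 200 camera calls.

## Working session

There is one attempt and no reset: what is moved stays moved. The work goes in short steps, Python scripts to look and compute and a shell command to move; the robot and the scene stay as the last step left them, time stands still between calls to the robot, and variables do not carry over. Pictures are saved under pics/ and viewed, about 8 in all and at most 12, crops included, and the job is handed in when it is done.

```bash
mkdir -p pics; ls; python3 - <<'E'
from rig import env, imaging, job
import cv2,numpy as np
for n in("top","side"):
    c=imaging.read_camera(n); cv2.imwrite(f"pics/{n}0.png",c["pixels"]); print(n,c["K"],c["D"],c["R"],c["t"])
s=env.get_state();print(s, env.grip_point_offset)
E
```

```text
pics
top [[403.99994932   0.         252.76062433]
 [  0.         403.99994932 193.64575196]
 [  0.           0.           1.        ]] [-0.111948  0.        0.        0.        0.      ] [[ 0.01191544 -0.99984528  0.01293944]
 [-0.99903612 -0.01245054 -0.04209296]
 [ 0.04224756 -0.01242541 -0.99902991]] [-0.03724293  0.5263364   1.37682244]
side [[467.88965354   0.         249.41985779]
 [  0.         467.88965354 193.06799799]
 [  0.           0.           1.        ]] [0.02093925 0.         0.         0.         0.        ] [[ 0.99846782 -0.05455303  0.00927301]
 [-0.03282753 -0.71886346 -0.69437575]
 [ 0.04454633  0.69300742 -0.71955287]] [-0.54725291  0.07911467  1.55223487]
{'time_s': 0.1, 'q': array([ 1.10822861e+00,  1.16418915e-01,  1.44218365e+00,  1.66159393e-05,
        1.58401797e+00, -3.78049809e-02]), 'dq': array([ 0.00120032, -0.00083295, -0.00131501,  0.00043812,  0.00036255,
       -0.00147788]), 'joint_efforts': array([ 5.72682238e-04, -7.22889805e+01, -6.23865867e+01,  7.81599968e-02,
        2.28081224e-02, -7.81875156e-05]), 'ee_pos': array([0.27809452, 0.61484829, 0.21800109]), 'tool_rot': array([-6.62153714e-01, -3.07074166e+00,  1.55773104e-03]), 'ft_force': array([ 0.42691755, -0.04903665, -0.57381192]), 'torque': array([-0.01753154,  0.05029654, -0.00010536]), 'width': 0.9989137695419562} -0.0188
```

View pics/top0.png

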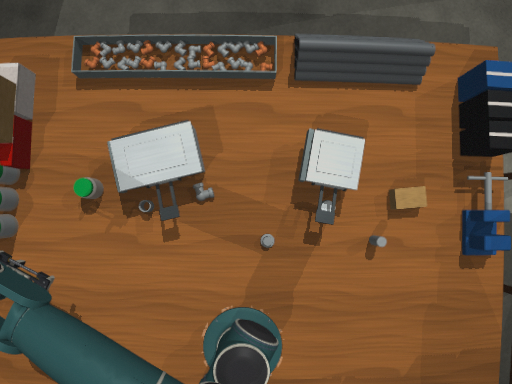

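View pics/side0.png

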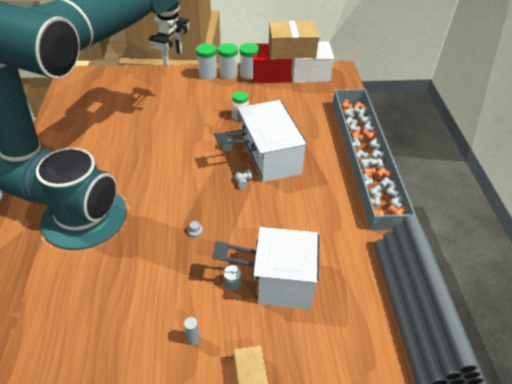

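The top view shows the wide bin on the left, with lid corners near (108,138), (192,122), (204,173) and (119,190). Its paddle is at about (169,213), the coupling at (145,206) and the elbow at (204,193). In the side view the wide bin's paddle is near (224,142).

```bash
cat > h.py <<'E'
import numpy as np,cv2
from rig import env, imaging
def ray(c,uv):
    p=cv2.undistortPoints(np.float64(uv).reshape(-1,1,2),c["K"],np.float64(c["D"])).reshape(-1,2)
    R=np.array(c["R"]);d=np.c_[p,np.ones(len(p))]@R
    return -R.T@np.array(c["t"]),d
def plane(c,uv,z):
    o,d=ray(c,uv); return o+d*((z-o[2])/d[:,2])[:,None]
def proj(c,X):
    return cv2.projectPoints(np.float64(X).reshape(-1,1,3),cv2.Rodrigues(np.array(c["R"]))[0],np.float64(c["t"]),c["K"],np.float64(c["D"]))[0].reshape(-1,2)
E
python3 - <<'E'
from h import *
t=imaging.read_camera("top");s=imaging.read_camera("side")
im=t["pixels"];hsv=cv2.cvtColor(im,cv2.COLOR_BGR2HSV)
m=((hsv[...,2]>150)&(hsv[...,1]<50)).astype(np.uint8);m[:, :95]=0;m[:,215:]=0;m[:110]=0;m[200:]=0
m=cv2.morphologyEx(m,cv2.MORPH_CLOSE,np.ones((5,5)))
k=max(cv2.findContours(m,0,1)[0],key=cv2.contourArea)
X=plane(t,k.reshape(-1,2),.145)
r=cv2.minAreaRect((X[:,:2]*1000).astype(np.float32));print("lid",r,cv2.boxPoints(r))
a=[a for a in (np.degrees(0),)]
(cx,cy),(w,h),an=r
b=cv2.boxPoints(r);e=[b[1]-b[0],b[2]-b[1]];sh=min(e,key=np.linalg.norm);u=sh/np.linalg.norm(sh);u=u if u[0]>0 else -u
yaw=np.arctan2(u[1],u[0]);print("bin yaw",np.degrees(yaw))
lidc=np.array([cx,cy])/1000; # lid centre is bin x -6mm
B=lidc+0.006*u;P=B-.189*u;print("bin",B,"pad pred",P)
# dark paddle
d=((hsv[...,2]<110)&(hsv[...,1]<90)).astype(np.uint8);q=np.zeros_like(d);q[203:225,155:185]=d[203:225,155:185]
k=max(cv2.findContours(q,0,1)[0],key=cv2.contourArea);M=cv2.moments(q,True);uv=(M['m10']/M['m00'],M['m01']/M['m00'])
print("pad top px",uv,cv2.minAreaRect(k),plane(t,[uv],.129))
Pp=np.r_[P,.129];print("pred px top/side",proj(t,Pp),proj(s,Pp))
for n,c,o in(("t",t,(100,110)),("s",s,(200,80))):
    i=c["pixels"].copy()
    x,y=o;i=cv2.resize(i[y:y+120,x:x+120],None,fx=5,fy=5,interpolation=cv2.INTER_CUBIC)
    for p in proj(c,Pp):cv2.drawMarker(i,tuple(int(v) for v in (p-o)*5+2),(0,0,255),0,12)
    cv2.imwrite(f"pics/c{n}.png",i)
a,b=cv2.imread("pics/ct.png"),cv2.imread("pics/cs.png");cv2.imwrite("pics/c.png",cv2.resize(np.hstack([a,b]),(800,400)))
E
```

```text
lid ((636.5383911132812, 278.6497802734375), (162.711669921875, 265.0815124511719), 14.59754753112793) [[524.4047  386.40817]
 [591.2127  129.8835 ]
 [748.67206 170.89139]
 [681.8641  427.41608]]
bin yaw 14.597546
bin [0.64234471 0.28016195] pad pred [0.45944564 0.23252867]
pad top px (168.4108527131783, 211.4108527131783) ((168.5, 211.5), (17.0, 19.0), 90.0) [[0.4625273  0.23536444 0.129     ]]
pred px top/side [[169.28756191 212.40345407]] [[220.89729647 138.10550005]]
```

View pics/c.png

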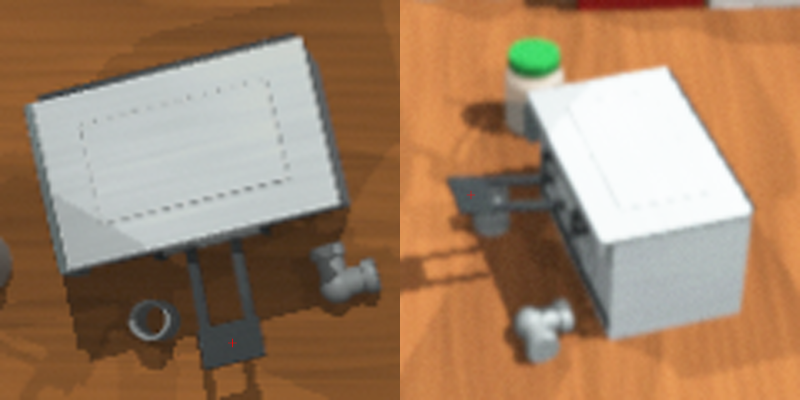

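The predicted pad, about (0.459, 0.2325), falls on the paddle centre in both views, and the lid measures 163 x 265 mm, which matches. I'll move above the pad with the fingers shut and the jaw axis along the bin's y, which takes a shift of (-0.323, -0.274, +0.03) and a turn of -39° about tool z.

```bash
python3 -m creep '[-0.006,-0.005,0,0,0,-1,1, -0.019,-0.016,0.002,0,0,-2.5,1, -0.039,-0.033,0.004,0,0,-5,1, -0.061,-0.052,0.006,0,0,-7.5,1, -0.084,-0.071,0.008,0,0,-10,1, -0.11,-0.093,0.01,0,0,-13,1, -0.136,-0.115,0.012,0,0,-16,1, -0.162,-0.137,0.015,0,0,-19.5,1, -0.187,-0.159,0.018,0,0,-22.5,1, -0.213,-0.181,0.02,0,0,-26,1, -0.239,-0.203,0.022,0,0,-29,1, -0.262,-0.222,0.024,0,0,-31.5,1, -0.284,-0.241,0.026,0,0,-34.5,1, -0.304,-0.258,0.028,0,0,-37,1, -0.317,-0.269,0.03,0,0,-38.5,1, -0.323,-0.274,0.03,0,0,-39,1, -0.323,-0.274,0.03,0,0,-39,1, -0.323,-0.274,0.03,0,0,-39,1]' 20
python3 - <<'E'
from h import *
from scipy.spatial.transform import Rotation as Ro
s=env.get_state();print(s["time_s"],s["ee_pos"],s["width"],s["ft_force"]);R=Ro.from_rotvec(s["tool_rot"]).as_matrix();print(R)
print("to pad in tool axes",R.T@(np.array([.4595,.2325,.129])-s["ee_pos"]))
o=[]
for n,p in(("top",(100,130)),("side",(170,70))):
    c=imaging.read_camera(n);i=c["pixels"];x,y=p;o.append(cv2.resize(i[y:y+120,x:x+120],(400,400),interpolation=cv2.INTER_CUBIC))
cv2.imwrite("pics/d.png",np.hstack(o))
E
```

```text
time_s: 2.0
ee_pos: [0.4593, 0.2324, 0.1885]
tool_rot: [0.4, -3.116, 0.001]
ft_force: [-0.7, 0.6, 0.3]
width: 0.006
2.0 [0.4593121  0.23243642 0.18849676] 0.005519564381327792 [-0.74949223  0.56281836  0.33457242]
[[-9.67556186e-01 -2.52655799e-01 -2.73387197e-04]
 [-2.52655677e-01  9.67556167e-01 -4.16317530e-04]
 [ 3.69702507e-04 -3.33737774e-04 -9.99999876e-01]]
to pad in tool axes [-2.19860410e-04  3.39003125e-05  5.94966742e-02]
```

View pics/d.png

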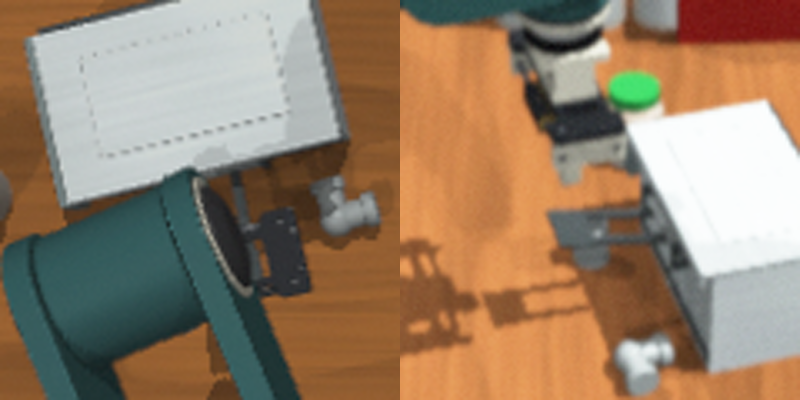

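The fingertips are directly above the paddle centre, with nothing else near them. Next I'll go down and press to just short of the stop.

```bash
python3 -m creep '[0,0,0.008,0,0,0,1, 0,0,0.02,0,0,0,1, 0,0,0.034,0,0,0,1, 0,0,0.044,0,0,0,1, 0,0,0.05,0,0,0,1, 0,0,0.054,0,0,0,1, 0,0,0.058,0,0,0,1, 0,0,0.062,0,0,0,1, 0,0,0.066,0,0,0,1, 0,0,0.07,0,0,0,1, 0,0,0.074,0,0,0,1, 0,0,0.078,0,0,0,1, 0,0,0.082,0,0,0,1, 0,0,0.086,0,0,0,1, 0,0,0.09,0,0,0,1, 0,0,0.094,0,0,0,1, 0,0,0.098,0,0,0,1, 0,0,0.1,0,0,0,1, 0,0,0.102,0,0,0,1, 0,0,0.102,0,0,0,1]'; python3 -m creep '[0,0,0.001,0,0,0,1, 0,0,0.002,0,0,0,1, 0,0,0.002,0,0,0,1]'
```

```text
time_s: 4.1
ee_pos: [0.4601, 0.233, 0.0875]
tool_rot: [-0.401, 3.114, 0.0]
ft_force: [2.2, 0.7, 6.5]
width: 0.004
time_s: 4.4
ee_pos: [0.4605, 0.2332, 0.0862]
tool_rot: [-0.401, 3.112, 0.001]
ft_force: [-1.5, -0.9, 6.3]
width: 0.008
```

```bash
python3 -m creep '[0,0,0.001,0,0,0,1, 0,0,0.002,0,0,0,1, 0,0,0.003,0,0,0,1,0,0,0.003,0,0,0,1]';  python3 -m creep '[0,0,0.001,0,0,0,1, 0,0,0.002,0,0,0,1,0,0,0.002,0,0,0,1]'
```

```text
time_s: 4.8
ee_pos: [0.461, 0.2333, 0.0838]
tool_rot: [-0.401, 3.111, 0.001]
ft_force: [0.2, -0.1, 3.7]
width: 0.006
time_s: 5.1
ee_pos: [0.4613, 0.2334, 0.0831]
tool_rot: [-0.401, 3.11, 0.002]
ft_force: [-5.3, -2.7, 13.4]
width: 0.009
```

```bash
python3 -m creep '[0,0,0.001,0,0,0,1, 0,0,0.002,0,0,0,1,0,0,0.003,0,0,0,1,0,0,0.003,0,0,0,1]'; python3 - <<'E'
from h import *
s=env.get_state();print(s["ee_pos"],s["ft_force"])
o=[]
for n,p in(("top",(100,90)),("side",(170,50))):
    c=imaging.read_camera(n);i=c["pixels"];x,y=p;o.append(cv2.resize(i[y:y+140,x:x+140],(400,400),interpolation=cv2.INTER_CUBIC))
    # expected fully open lid front corners
    u=np.array([.9677,.2520,0]);v=np.array([-.2520,.9677,0]);B=np.array([.6423,.2802,0]);
    for th in (1.15,1.1):
      F=[B+u*(.075-.162*np.cos(th))+v*w+np.array([0,0,.143+.162*np.sin(th)]) for w in(-.132,.132)]
      for q in proj(c,F):cv2.drawMarker(o[-1],tuple(int(z) for z in (q-p)*400/140+1),(0,0,255) if th>1.12 else (0,255,0),0,10)
cv2.imwrite("pics/e.png",np.hstack(o))
E
```

```text
time_s: 5.5
ee_pos: [0.4615, 0.2335, 0.0827]
tool_rot: [-0.4, 3.109, 0.002]
ft_force: [-15.4, -6.6, 30.3]
width: 0.003
[0.46154632 0.23349898 0.08269316] [-15.41825172  -6.58670004  30.31930714]
```

View pics/e.png

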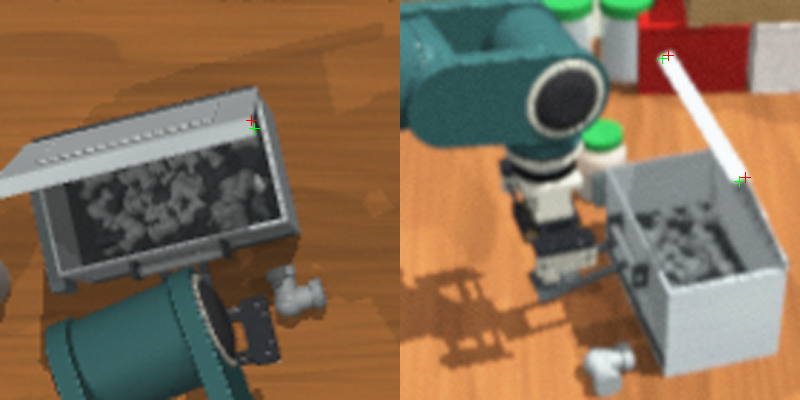

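The front corners of the lid line up with the predicted 1.15 rad positions (red marks), and the reaction has gone up to 30 N, so the lever is on its stop. I'll hold it there for about 2 s, then raise it at about 12 mm/s.

```bash
python3 -m creep '[0,0,0.002,0,0,0,1,0,0,0.002,0,0,0,1,0,0,0.002,0,0,0,1,0,0,0.002,0,0,0,1,0,0,0.002,0,0,0,1,0,0,0.002,0,0,0,1,0,0,0.002,0,0,0,1,0,0,0.002,0,0,0,1,0,0,0.002,0,0,0,1,0,0,0.002,0,0,0,1,0,0,0.002,0,0,0,1,0,0,0.002,0,0,0,1,0,0,0.002,0,0,0,1,0,0,0.002,0,0,0,1,0,0,0.002,0,0,0,1,0,0,0.002,0,0,0,1,0,0,0.002,0,0,0,1,0,0,0.002,0,0,0,1,0,0,0.002,0,0,0,1,0,0,0.002,0,0,0,1]'
python3 -m creep '[0,0,0.001,0,0,0,1,0,0,0,0,0,0,1,0,0,-0.001,0,0,0,1,0,0,-0.002,0,0,0,1,0,0,-0.003,0,0,0,1,0,0,-0.004,0,0,0,1,0,0,-0.005,0,0,0,1,0,0,-0.006,0,0,0,1,0,0,-0.007,0,0,0,1,0,0,-0.008,0,0,0,1,0,0,-0.009,0,0,0,1,0,0,-0.01,0,0,0,1]'
```

```text
time_s: 7.6
ee_pos: [0.4615, 0.2335, 0.0828]
tool_rot: [-0.4, 3.109, 0.002]
ft_force: [-14.0, -7.1, 24.9]
width: 0.008
time_s: 8.8
ee_pos: [0.4613, 0.2335, 0.093]
tool_rot: [-0.4, 3.109, 0.002]
ft_force: [-6.6, -3.3, 6.0]
width: 0.004
```

```bash
python3 -m creep '[0,0,-0.001,0,0,0,1,0,0,-0.002,0,0,0,1,0,0,-0.003,0,0,0,1,0,0,-0.004,0,0,0,1,0,0,-0.005,0,0,0,1,0,0,-0.006,0,0,0,1,0,0,-0.007,0,0,0,1,0,0,-0.008,0,0,0,1,0,0,-0.009,0,0,0,1,0,0,-0.01,0,0,0,1,0,0,-0.011,0,0,0,1,0,0,-0.012,0,0,0,1,0,0,-0.013,0,0,0,1,0,0,-0.014,0,0,0,1,0,0,-0.015,0,0,0,1,0,0,-0.016,0,0,0,1,0,0,-0.017,0,0,0,1,0,0,-0.018,0,0,0,1,0,0,-0.019,0,0,0,1,0,0,-0.02,0,0,0,1]'
python3 -m creep '[0,0,-0.001,0,0,0,1,0,0,-0.002,0,0,0,1,0,0,-0.003,0,0,0,1,0,0,-0.004,0,0,0,1,0,0,-0.005,0,0,0,1,0,0,-0.006,0,0,0,1,0,0,-0.007,0,0,0,1,0,0,-0.008,0,0,0,1,0,0,-0.009,0,0,0,1,0,0,-0.01,0,0,0,1]'
```

```text
time_s: 10.8
ee_pos: [0.4616, 0.2336, 0.1139]
tool_rot: [-0.4, 3.108, 0.003]
ft_force: [-4.0, -2.2, 10.0]
width: 0.002
time_s: 11.8
ee_pos: [0.4628, 0.2339, 0.1253]
tool_rot: [-0.4, 3.104, 0.004]
ft_force: [3.6, -0.1, 8.9]
width: 0.006
```

Still in contact at about 9 N. I'll go slower for the last few millimetres.

```bash
python3 -m creep '[0,0,-0.0005,0,0,0,1,0,0,-0.001,0,0,0,1,0,0,-0.0015,0,0,0,1,0,0,-0.002,0,0,0,1,0,0,-0.0025,0,0,0,1,0,0,-0.003,0,0,0,1,0,0,-0.0035,0,0,0,1,0,0,-0.004,0,0,0,1,0,0,-0.0045,0,0,0,1,0,0,-0.005,0,0,0,1,0,0,-0.0055,0,0,0,1,0,0,-0.006,0,0,0,1,0,0,-0.0065,0,0,0,1,0,0,-0.007,0,0,0,1,0,0,-0.0075,0,0,0,1,0,0,-0.008,0,0,0,1,0,0,-0.0085,0,0,0,1,0,0,-0.009,0,0,0,1]'
```

```text
time_s: 13.6
ee_pos: [0.4627, 0.2339, 0.1343]
tool_rot: [-0.4, 3.104, 0.004]
ft_force: [0.4, 0.1, -0.0]
width: 0.005
```

The force is zero, so the lever is at rest. I'll take the hand up and back toward the robot, then check.

```bash
python3 -m creep '[0,0,-0.002,0,0,0,1,0,0,-0.006,0,0,0,1,0,0,-0.014,0,0,0,1,0,0,-0.026,0,0,0,1,0,0,-0.042,0,0,0,1,0,0,-0.058,0,0,0,1,0,0,-0.074,0,0,0,1,0.005,0,-0.088,0,0,0,1,0.015,0,-0.1,0,0,0,1,0.03,0,-0.11,0,0,0,1,0.045,0,-0.116,0,0,0,1,0.06,0,-0.12,0,0,0,1,0.07,0,-0.12,0,0,0,1,0.078,0,-0.12,0,0,0,1,0.08,0,-0.12,0,0,0,1,0.08,0,-0.12,0,0,0,1,0.08,0,-0.12,0,0,0,1]'
python3 - <<'E'
from h import *
s=env.get_state();print(s["time_s"],s["ee_pos"],s["ft_force"])
o=[]
for n in("top","side"):
    i=imaging.read_camera(n)["pixels"];a=cv2.imread(f"pics/{n}0.png");o.append(i)
cv2.imwrite("pics/f.png",cv2.resize(np.hstack(o),(800,300),interpolation=cv2.INTER_AREA))
E
```

```text
time_s: 15.3
ee_pos: [0.3841, 0.2132, 0.2531]
tool_rot: [-0.4, 3.105, 0.004]
ft_force: [0.7, -0.5, -0.6]
width: 0.003
15.3 [0.38413849 0.2132092  0.25314123] [ 0.69647113 -0.4919403  -0.62693117]
```

View pics/f.png

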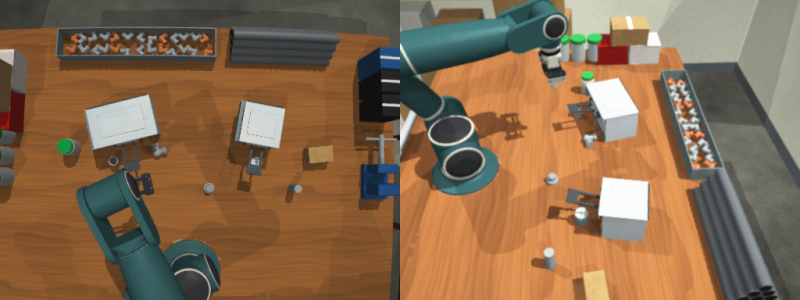

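Both lids are shut and the wide lever is back up, with its paddle near (575,108) in the right panel. The bystanders look to be where they started and the hand is clear, so I'll hand the job in.

```bash
python3 -c "
from rig import job
print(job.sign_off())"
```

```text
the job is handed in; nothing more can be done
None
```

I pressed the wide bin's lever fully down with shut fingertips and held it on its stop for about 2.3 s. I then let it up under the fingers at about 10 mm/s, slowing to 5 mm/s at the end, backed the hand away, and handed the job in at about 15.4 s.

- **Lid open:** at full press the visible front corners of the lid lined up with their computed 1.15 rad positions. The upward force on the fingers rose to about 30 N, well above the 6–15 N the lever needs, which confirmed it was on its stop.
- **Closing:** the fingers were in contact at each reading (6–10 N) until the last slow stretch. At its end, with the fingertips at z = 0.134 m, the force read zero.
- **Final pictures:** both lids are shut, the wide lever is up, and the hand is clear. The bystanders look unmoved by eye; I did not measure them.
- **Small disagreement:** the fingertips drifted about 3 mm forward under load, but stayed on the paddle. No check failed.

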